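Bench lamp tester: four clicks up, then start

ROBOT

A 6-joint arm with a two-finger parallel gripper is mounted at the origin on the work surface. World frame = base frame: x ahead of the robot, y to its left, z up, the work surface at z = 0. Lengths are in m, angles in rad, forces in N, time in s.
With the tool pointing down it reaches from about 0.35 to 0.85 m from the base axis. Payload 8.1 kg.
Tool frame: the origin (TCP) lies midway between the tips of the shut fingers; the grasp point (between the pads) lies 19 mm behind it; z points along the fingers, y is the line along which they close (so a half turn about z gives the same grasp; the last joint's range is limited). The gripper opens to 93 mm and grips with 3 to 60 N. Pads are 15 mm wide; open, the fingers measure 128 mm over their backs; the gripper's body (75 mm by 188 mm) begins 65 mm behind the grasp point.
Start: joints at [-1.218, 0.13, 1.488, -0, 1.523, -0.085], TCP at [0.254, -0.543, 0.197] pointing down, gripper open.
Joint ranges: [-2.96, 2.96], [-0.89, 2.26], [0.02, 2.5], [-1.34, 4.48], [0, 2.73], [-2.66, 2.66]. Speed limits (rad/s): [2.39, 2.39, 2.79, 3.14, 3.14, 3.14].

INTERFACE

Orientations are given as a rotation vector (axis times angle).
In Python, from station import * gives the robot as it stands. The module is installed in compiled form; this text tells all that it offers. Calls block until the motion is done:
- reach(position, orientation): joint-space move of the TCP to a pose.
- movel(position, rotation=None, max_speed=0.15): straight line of the TCP; rotation=None keeps the orientation; max_speed is the mean speed in m/s.
- move_j(angles): joint-space move.
- gripper_to(opening, force=None): finger opening in m; force is the grip in N (None keeps the last); returns when the fingers have stopped.
- sleep(seconds).
- inverse_kinematics(position, orientation): joint angles nearest the present ones, or None.
- read_state(): the state.
- grab_frame(name): name is "side" or "top" or "wrist"; returns a dict with "frame" (420x560x3 uint8, red, green, blue), "depth" (420x560 float32, m along the optical axis (not along the pixel's ray), 0 where there is no reading), "mtx" (3x3 intrinsics, pixels), "rvec" (rotation vector, rad) and "tvec" (3), from world to camera coordinates, as OpenCV has them. Camera axes: x right, y down, z forward; pixel columns grow to the right and rows downward; lengths in m; the calibration is good to about 2 mm. A picture is of the moment at which its call begins.
A pose or a line that the arm cannot do raises MotionError and nothing moves.
- hand_in(): hands the job in; it is judged then, once.
Trained networks look in the newest picture that a camera, given by its name, has taken for a name from the list of things; names that differ only in an ending like _2 or _b are one class to them, and where a whole thing is asked for, a point or a joint stands for the part that bears it (a point fixed in the world has none). Each returns a list of dicts, best first, with "conf" (0 to 1); they miss things now and then, are a little off and sometimes report something else, mostly with a low value. They report only what shows in the picture. A call takes as long as a camera call.
- trace(camera, target): "region" (420x560 bool, what is visible of it) and "rect" ([centre column, centre row, width, height] in pixels, round what is visible of it).
The state is a dict: "clock": time; "joint_pos": joint angles; "joint_velocities": joint speeds; "joint_efforts": joint torques, N m; "tool_pos": TCP position; "orientation": TCP orientation; "force": force on the tool from outside, world axes, zero at the start; "torque": the same for the moment, N m; "finger_gap": finger opening in m; "finger_force": force on a finger pad.
Only numpy, scipy, OpenCV 4.12 (cv2) and the standard library are available. Lean on these libraries where they do the work, as an engineer would, in place of code of your own. Each camera call takes 0.05 s, during which the arm holds its last target. There are 200 camera calls.

TASK

Set the lamp tester for the next run: with a fingertip, push the bar of its step dial clockwise by exactly four clicks from where it now stands, without running past the fourth, take the finger off the dial, and only then press the green start button right down and let it come up again. Go gently: do not grip or force the dial, do not touch the bulb on the tester, and do not lift or shift the tester. Leave everything around it standing where it is.

Things in the scene. Friction and masses are not known exactly. Their poses are not given: they have to be found in the camera images.
- tester: bench lamp tester: green steel case 320 wide (y) x 220 deep (x) x 93 mm tall, flat black panel on top, 4.5 kg, loose on rubber feet. Origin: centre of underside; x to its back, y to its left, z up. On the panel (x, y in mm): dial axis -10, -65; start button -55, 65; bulb 68, 115; meter 62, 20 (62 across, 8 high); posts and fuse cap up to 14 high at 85, -75 to -135; carry handles at both ends.
- dial_knob: step dial: skirt disc 84 mm across with a black bar grip over it, 74 mm long, 14 mm wide, centred on the turning axis; a white line on the bar and a red dash on the skirt mark its pointer end. Origin: on the axis at panel level; x axis along the bar to the pointer end, z up. Skirt top 6 mm, bar top 31 mm above the origin; the bar's sides are upright. A side push on the bar turns it.
- step_dial (a joint): dial angle, rad, growing clockwise from above; 0 = off stop (red dot, front left). Ten click positions 0.5236 rad (30 deg) apart, 0 to 4.712, a dot at each; it starts in one of the first four. Pushed past half-way it snaps on to the next click by itself, released before that it springs back. Each click takes about 0.17 N m to start (6 to 7 N on the bar 26 mm from the axis).
- dial_mark (a point): the red dash of the pointer on the rim of the dial's skirt, 42 mm from the turning axis and 6 mm above the panel; it lies on the dial_knob's x axis.
- start (a joint): travel of the green start button, m: 0 up, 0.006 right down. Sprung: 1.5 N starts it, 5 N holds it right down; it comes up by itself.
- start_top (a point): centre of the top face of the green start button, 30 mm across, 22 mm above the panel when up (it moves down with the button); it stands in a steel collar 46 mm across and 12 mm high on a yellow disc.
- test_bulb: an opal bulb in a white porcelain holder, fixed on the panel's rear left; 48 mm across, 95 mm tall. Origin: centre of its underside on the panel. Fragile, not to be touched.
- lampholder: brass lampholder, 39 mm across its flange, 40 mm tall, standing on the tester's panel near its left edge. Origin: centre of its underside.
- cup: black cup with a red band, 72 mm across, 85 mm tall, on the table to the left of the tester. Origin: centre of its underside.
- screw_jar: amber glass jar with an aluminium lid, 58 mm across, 75 mm tall, on the table to the right of the tester. Origin: centre of its underside.
- bulb_carton: cardboard bulb carton with an orange band, 62 x 62 x 105 mm, on the table to the right of the tester. Origin: centre of its underside.
- screwdriver: yellow-handled screwdriver, 190 mm long, lying on the table behind the tester. Origin: its middle, on the underside, tip to +x.
- glass_stem: turned clear glass lamp stem, 68 mm across the foot, 130 mm tall, on the table behind the tester. Origin: centre of its underside.
- mushroom_lamp: small table lamp with an orange mushroom shade 148 mm across, 188 mm tall, on the table to the left of the tester. Origin: centre of its underside.

How it is judged:
By the outcome, as a careful person would: the job done as asked, in the order asked, and still so for the second after the job is handed in, with the robot touching nothing.
It also fails if it takes over 64 s, if anything falls off the work surface, if the arm or the gripper's body presses on something with over 40 N, if the wrist force passes 120 N, or if a joint passes its speed limit or range.

## Working session

There is one attempt and no reset: what is moved stays moved. The work goes in short steps, each a Python script; the robot and the scene stay as the last script left them, time stands still between calls to the robot, and variables do not carry over. Pictures are saved under pics/ and viewed, at most 10 in all, crops included, and the job is handed in when it is done.

```bash
mkdir -p pics; cat > h.py <<'E'
from station import *
import numpy as np, cv2
def pts(f, m):
    v,u=np.nonzero(m&(f["depth"]>0)); z=f["depth"][v,u]; K=f["mtx"]
    p=np.c_[(u-K[0,2])/K[0,0]*z,(v-K[1,2])/K[1,1]*z,z]
    R=cv2.Rodrigues(np.array(f["rvec"],float))[0]
    return (p-np.ravel(f["tvec"]))@R
def save(f,n,crop=None,s=1):
    im=f["frame"][:,:,::-1]
    if crop: a,b,c,d=crop; im=im[b:d,a:c]
    cv2.imwrite("pics/"+n,cv2.resize(im,None,fx=s,fy=s,interpolation=cv2.INTER_CUBIC))
E
python3 - <<'E'
from h import *
for c in ("top","side"):
    f=grab_frame(c); save(f,c+"0.png")
    for t in ("tester","dial_knob","dial_mark","start_top","test_bulb","lampholder"):
        for r in trace(c,t)[:1]:
            p=pts(f,r["region"]); print(c,t,round(r["conf"],2),np.round(r["rect"]),r["region"].sum(),np.round(np.median(p,0),4),np.round(p.min(0),3),np.round(p.max(0),3))
print(read_state()["clock"])
E
```

```text
top tester 0.91 [288. 214. 161. 126.] 13173 [0.5492 0.0457 0.0941] [ 0.413 -0.155 -0.008] [0.729 0.254 0.193]
top dial_knob 0.98 [311. 223.  34.  34.] 948 [ 0.5266 -0.0119  0.1015] [ 0.489 -0.052  0.09 ] [0.572 0.029 0.13 ]
top dial_mark 0.72 [312. 223.  34.  34.] 1015 [ 0.527  -0.012   0.1013] [ 0.489 -0.055  0.089] [0.576 0.029 0.13 ]
top start_top 0.2 [264. 144.  27.  30.] 586 [0.7272 0.1165 0.0288] [ 0.706  0.086 -0.005] [0.794 0.153 0.136]
top test_bulb 0.5 [313. 224.  37.  32.] 910 [ 0.5263 -0.0115  0.1017] [ 0.489 -0.05   0.094] [0.572 0.027 0.13 ]
top lampholder 0.68 [264. 144.  27.  32.] 542 [0.7272 0.1149 0.0322] [ 0.709  0.086 -0.001] [0.775 0.151 0.136]
side tester 0.96 [288. 219. 124. 114.] 9214 [0.5698 0.1066 0.0953] [ 0.411 -0.264 -0.001] [0.707 0.305 0.19 ]
side dial_knob 0.64 [305. 186.  35.  28.] 580 [ 0.5332 -0.0011  0.1022] [ 0.493 -0.064  0.094] [0.574 0.032 0.128]
side dial_mark 0.63 [304. 186.  32.  29.] 580 [5.347e-01 2.000e-04 1.021e-01] [ 0.495 -0.049  0.094] [0.574 0.032 0.128]
side start_top 0.73 [253. 189.  19.  17.] 138 [ 0.6778 -0.1091  0.0255] [ 0.65  -0.172 -0.   ] [ 0.695 -0.005  0.096]
side test_bulb 0.62 [250. 218.  25.  44.] 847 [0.6482 0.1596 0.1403] [ 0.627 -0.086  0.   ] [0.711 0.172 0.19 ]
side lampholder 0.67 [282. 236.  19.  21.] 309 [0.5834 0.1847 0.1177] [0.565 0.125 0.093] [0.603 0.195 0.137]
0.7
```

```bash
python3 - <<'E'
import cv2,numpy as np
a=cv2.imread("pics/top0.png")[120:300,190:390]; b=cv2.imread("pics/side0.png")[140:320,200:400]
cv2.imwrite("pics/c0.png",np.hstack([cv2.resize(a,None,fx=2,fy=2,interpolation=2),cv2.resize(b,None,fx=2,fy=2,interpolation=2)]))
E
```

```text
(no output)
```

View pics/c0.png

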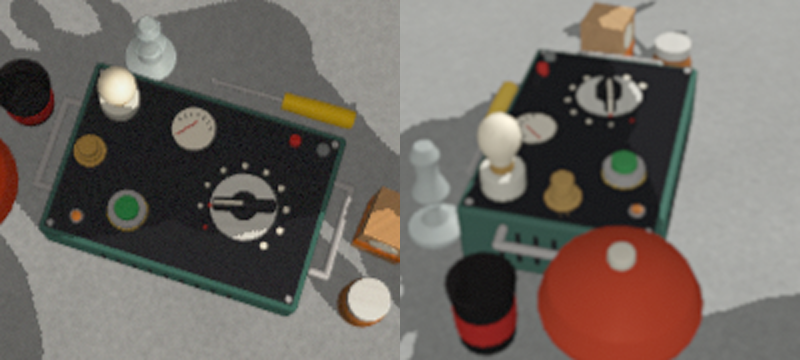

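The crop shows the dial at about (243,207), with its pointer towards image left, roughly one click past the red off dot at (205,227). The button is at (127,208) and the bulb at (118,92). Next I hover over the dial for an accurate look.

```bash
cat >> h.py <<'E'
from scipy.spatial.transform import Rotation as Ro
def down(a): return (Ro.from_euler('z',a)*Ro.from_euler('x',np.pi)).as_rotvec()
E
python3 - <<'E'
from h import *
f=grab_frame("top"); r=trace("top","tester")[0]
p=pts(f,r["region"]); q=p[(p[:,2]>.086)&(p[:,2]<.1)]
print(cv2.minAreaRect(q[:,:2].astype(np.float32)), q[:,2].mean())
s=read_state(); print(s["orientation"],Ro.from_rotvec(s["orientation"]).as_matrix().round(2))
gripper_to(0.0,30)
p0=s["tool_pos"]; movel([p0[0],p0[1],0.32],max_speed=0.2)
a=-0.3  # tool x ~ tester x
for da in (0,np.pi):
    q=inverse_kinematics([0.5,0.03,0.36],down(a+da)); print(da,q)
reach([0.5,0.03,0.36],s["orientation"] if False else down(a))
f=grab_frame("wrist"); save(f,"w0.png")
for t in ("tester","dial_knob","dial_mark","start_top","test_bulb","lampholder"):
    for r in trace("wrist",t)[:1]:
        p=pts(f,r["region"]); print(t,round(r["conf"],2),np.round(r["rect"]),np.round(np.median(p,0),4),np.round(p.min(0),3),np.round(p.max(0),3))
s=read_state();print(s["clock"],s["tool_pos"],s["finger_gap"],s["force"])
E
```

```text
((0.555657684803009, 0.048883065581321716), (0.35954415798187256, 0.2201005220413208), 76.83870697021484) 0.09400373049631011
[3.06656253e+00 6.82228053e-01 8.14986951e-06] [[ 0.91  0.42  0.  ]
 [ 0.42 -0.91 -0.  ]
 [-0.    0.   -1.  ]]
0 [-0.04246686 -0.14491229  1.46752665  0.          1.8189783   1.82832947]
3.141592653589793 [-0.04246686 -0.14491229  1.46752665  0.          1.8189783  -1.31326318]
tester 0.94 [248. 123. 315. 203.] [0.5651 0.0439 0.0932] [ 0.384 -0.168 -0.004] [0.715 0.276 0.189]
dial_mark 0.59 [305. 132.  66.  71.] [ 0.5347 -0.0116  0.0998] [ 0.49  -0.054  0.091] [0.574 0.03  0.126]
start_top 0.66 [201. 180.  28.  24.] [0.5183 0.1237 0.1142] [0.503 0.11  0.104] [0.532 0.14  0.117]
test_bulb 0.63 [126.  69.  73.  56.] [0.6444 0.1367 0.1754] [ 0.625  0.122 -0.001] [0.713 0.23  0.189]
lampholder 0.8 [140. 139.  42.  37.] [0.583  0.1694 0.1171] [0.564 0.156 0.091] [0.602 0.199 0.135]
5.6 [0.5000286  0.0297165  0.35997689] 0.0005827764976902586 [-0.02665737 -0.57410241  0.35299515]
```

View pics/w0.png

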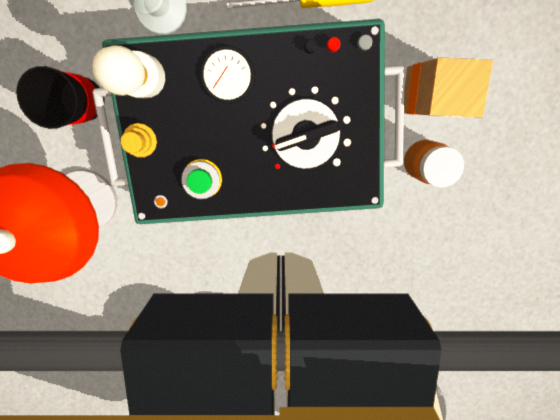

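The wrist view puts the dial at about (306,134), with the pointer's white line towards (277,147). That lines it up with the first dot after the red one at (278,166), so it stands at click 1 and the target is click 5, the dot at (315,90). The button is at (200,180).

```bash
cat >> h.py <<'E'
def ray(f,uv,z):
    uv=np.atleast_2d(np.array(uv,float)); n=cv2.undistortPoints(uv[:,None],np.array(f["mtx"],float),None)[:,0]
    R=cv2.Rodrigues(np.array(f["rvec"],float))[0]; c=-R.T@np.ravel(f["tvec"])
    d=np.c_[n,np.ones(len(n))]@R
    return c+d*((z-c[2])/d[:,2])[:,None]
def dial(f,axis,r=0.0525,zp=0.093):
    """dot positions & bar direction from image; axis = rough dial centre"""
    im=f["frame"].astype(int); H,W=im.shape[:2]
    uu,vv=np.meshgrid(np.arange(W),np.arange(H)); uv=np.c_[uu.ravel(),vv.ravel()]
    P=ray(f,uv,zp)[:,:2].reshape(H,W,2); d=np.hypot(*(P-axis).transpose(2,0,1))
    m=((im.max(2)>110)&(d>.044)&(d<.066)).astype(np.uint8)
    n,l,st,c=cv2.connectedComponentsWithStats(m)
    out=[]
    for i in range(1,n):
        if 4<=st[i,4]<120:
            p=ray(f,c[i],zp)[0,:2]; col=im[l==i].mean(0); out.append((*p,st[i,4],*col))
    # bar: dark pixels on top plane within 30 mm of axis
    P2=ray(f,uv,zp+.031)[:,:2].reshape(H,W,2); d2=np.hypot(*(P2-axis).transpose(2,0,1))
    return np.array(out),P2,d2
E
python3 - <<'E'
from h import *
from scipy.optimize import least_squares
f=grab_frame("wrist"); save(f,"w1.png",(230,70,380,190),5)
ax=np.array([0.5325,-0.0118])
o,P2,d2=dial(f,ax); 
print(np.round(o,4))
c=o[:,:2]; s=least_squares(lambda x:np.hypot(c[:,0]-x[0],c[:,1]-x[1])-x[2],[*ax,.055],loss="soft_l1",f_scale=.001).x
print("ring",s); a=np.degrees(np.arctan2(c[:,1]-s[1],c[:,0]-s[0]));print(np.round(a,1),np.round(np.hypot(*(c-s[:2]).T),4))
# skirt disc
im=f["frame"].astype(int); 
H,W=im.shape[:2];uu,vv=np.meshgrid(np.arange(W),np.arange(H));P=ray(f,np.c_[uu.ravel(),vv.ravel()],.099)[:,:2].reshape(H,W,2)
m=((im.min(2)>120)&(np.hypot(*(P-ax).transpose(2,0,1))<.046)).astype(np.uint8)
cn=max(cv2.findContours(m,0,1)[0],key=len)
hull=cv2.convexHull(np.vstack([k for k in cv2.findContours(m,0,1)[0] if len(k)>8]))[:,0]
h=ray(f,hull,.099)[:,:2]; print("skirt",least_squares(lambda x:np.hypot(h[:,0]-x[0],h[:,1]-x[1])-x[2],[*ax,.042],loss="soft_l1",f_scale=.001).x)
# white line on bar: bright pixels at bar-top near pointer
g=f["frame"]; 
b=(np.hypot(*(P2-s[:2]).transpose(2,0,1))<.036)&(im.max(2)<60)
q=P2[b]; w=np.linalg.svd(q-q.mean(0),full_matrices=False)[2][0]; print("bar",q.mean(0),np.degrees(np.arctan2(w[1],w[0])),len(q))
d=f["depth"]; pp=pts(f,d>0); k=(np.hypot(*(pp[:,:2]-s[:2]).T)<.05)&(pp[:,2]>.115)&(pp[:,2]<.135); q=pp[k]; w=np.linalg.svd(q[:,:2]-q[:,:2].mean(0),full_matrices=False)[2][0]; print("bar3d",q.mean(0),np.degrees(np.arctan2(w[1],w[0])),len(q))
E
```

```text
[[ 5.763000e-01 -3.550000e-02  4.800000e+01  2.204375e+02  2.142708e+02
   1.993958e+02]
 [ 5.823000e-01 -9.800000e-03  4.500000e+01  2.160222e+02  2.089778e+02
   1.941111e+02]
 [ 5.584000e-01 -5.480000e-02  5.200000e+01  2.216154e+02  2.150385e+02
   2.004808e+02]
 [ 5.748000e-01  1.560000e-02  4.000000e+01  2.152000e+02  2.080750e+02
   1.924750e+02]
 [ 5.329000e-01 -6.220000e-02  5.300000e+01  2.246981e+02  2.183396e+02
   2.030189e+02]
 [ 5.556000e-01  3.340000e-02  2.800000e+01  1.864286e+02  1.725714e+02
   1.461786e+02]
 [ 5.072000e-01 -5.650000e-02  5.500000e+01  2.232727e+02  2.172182e+02
   2.020909e+02]
 [ 5.298000e-01  3.940000e-02  2.800000e+01  2.177500e+02  2.098214e+02
   1.926786e+02]
 [ 4.880000e-01 -3.810000e-02  5.700000e+01  2.268070e+02  2.207368e+02
   2.051754e+02]
 [ 5.044000e-01  3.230000e-02  2.400000e+01  2.073750e+02  2.637500e+01
   1.700000e+01]]
ring [ 0.53130955 -0.01136787  0.05103051]
[ -28.2    1.8  -58.    31.8  -88.2   61.5 -118.    91.6 -148.3  121.6] [0.051  0.051  0.0511 0.0511 0.0509 0.0509 0.0512 0.0508 0.0509 0.0513]
skirt [ 0.531381   -0.01135554  0.03984565]
bar [ 0.53373263 -0.01558273] -91.66244399470585 825
bar3d [ 0.5320463  -0.01154838  0.12216717] 91.78168195257406 916
```

View pics/w1.png

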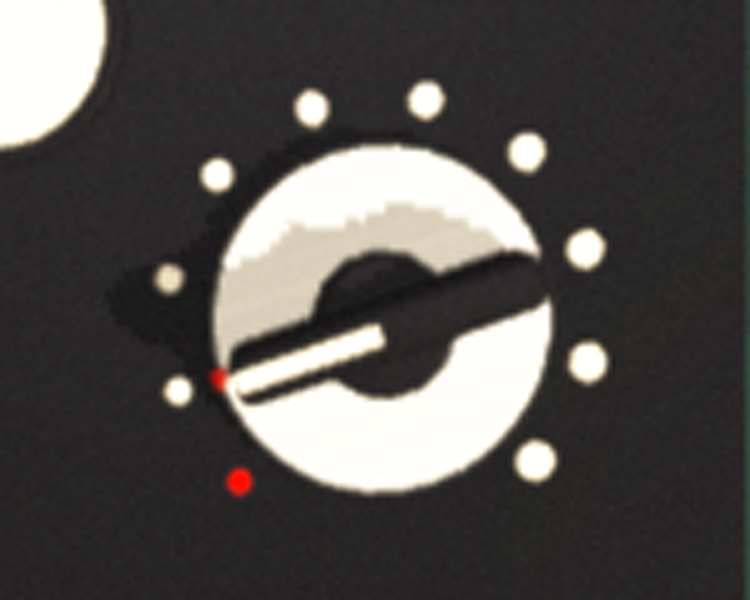

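```bash
cat >> h.py <<'E'
AX=np.array([0.5313,-0.0114]); PH0=np.radians(91.7); RAD=.027; ZP=0.107
def pose(k,off,z=ZP):
    """finger touching bar at k clicks (degrees/30) from the start, tool y normal to bar"""
    ph=PH0-k*np.pi/6; e=np.array([np.cos(ph),np.sin(ph)]); n=np.array([-e[1],e[0]])
    return np.r_[AX+RAD*e+off*n,z],down(ph),e,n
E
python3 - <<'E'
from h import *
p,o,e,n=pose(0,.040)
print(inverse_kinematics(p,o),inverse_kinematics(*pose(3.75,.025)[:2]))
gripper_to(0.0,40)
reach([p[0],p[1],0.22],o); movel(p,max_speed=.08); sleep(.2)
F0=np.array(read_state()["force"]); print("F0",F0)
off=.040
while off>.010:
    off-=.001; movel(pose(0,off)[0],max_speed=.03)
    s=read_state(); F=np.array(s["force"])-F0
    if off<.03 or abs(F).max()>1: print(round(off,4),np.round(F,2),round(F[:2]@n,2),round(s["clock"],2))
    if F[:2]@n>1.5: break
print(s["tool_pos"],p,s["finger_gap"])
np.save("st.npy",np.r_[off,F0])
save(grab_frame("side"),"s1.png",(250,130,390,240),5)
E
```

```text
[-7.51736532e-02 -1.06865510e-01  1.89321009e+00 -4.44089210e-16
  1.35524807e+00 -1.04844250e-01] [-8.64617631e-02  9.71590394e-02  1.68987737e+00 -4.44089210e-16
  1.35455624e+00  1.84736305e+00]
F0 [-0.64168046  0.02143545  0.24044953]
0.036 [ 1.73 -0.51  0.06] -1.71 10.32
0.035 [ 1.49 -0.03  0.05] -1.48 10.57
0.034 [ 1.07 -0.04 -0.14] -1.07 10.82
0.032 [ 1.64  0.01 -0.71] -1.64 11.32
0.031 [ 0.23  0.37 -1.13] -0.24 11.57
0.03 [ 1.5  -0.39  0.11] -1.49 11.82
0.029 [ 0.84  0.69 -0.65] -0.86 12.07
0.028 [0.72 0.34 1.15] -0.73 12.32
0.027 [ 0.42 -0.76 -0.46] -0.4 12.57
0.026 [-0.12 -0.13 -0.4 ] 0.12 12.82
0.025 [ 0.64 -0.56 -0.14] -0.62 13.07
0.024 [ 0.16 -0.29 -0.33] -0.15 13.32
0.023 [ 0.35 -0.32  0.19] -0.34 13.57
0.022 [-0.09  0.46 -0.45] 0.08 13.82
0.021 [ 0.58  0.15 -0.24] -0.58 14.07
0.02 [1.12 0.67 0.06] -1.14 14.32
0.019 [0.54 0.7  0.14] -0.57 14.57
0.018 [0.78 0.52 0.36] -0.8 14.82
0.017 [ 0.94  0.07 -1.24] -0.94 15.07
0.016 [ 0.73 -0.06 -0.93] -0.73 15.32
0.015 [-0.01 -0.59 -0.85] 0.03 15.57
0.014 [ 0.71  0.81 -0.03] -0.74 15.82
0.013 [ 1.05 -0.01 -0.39] -1.05 16.07
0.012 [ 0.78  0.63 -0.13] -0.8 16.32
0.011 [ 0.07 -1.19 -0.06] -0.03 16.57
0.01 [-0.37 -0.18 -0.21] 0.38 16.82
[0.52055948 0.01527671 0.10699539] [0.49051662 0.01440147 0.107     ] 0.00032488065103701964
```

View pics/s1.png

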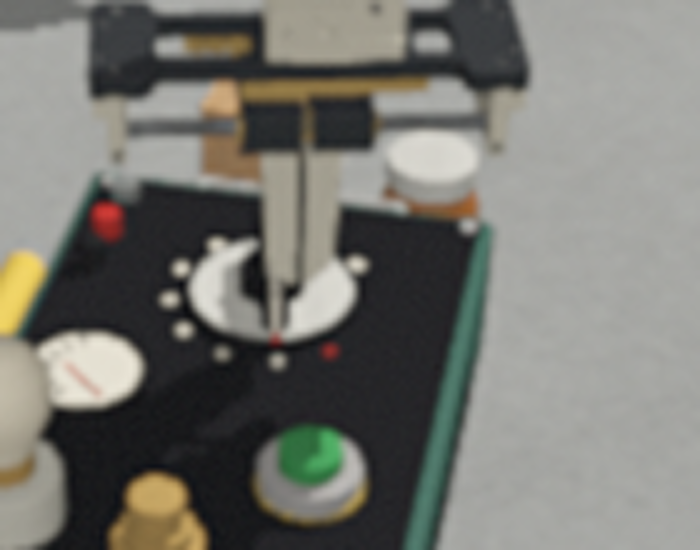

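The side crop shows the tapered fingertip just in front of the bar, with the red dash still at (275,340) and no contact yet. I'll continue to contact, then push along the arc while logging force.

```bash
cat >> h.py <<'E'
def force(n=6):
    L=[]
    for _ in range(n): sleep(.015); L.append(read_state()["force"])
    return np.mean(L,0)
E
python3 - <<'E'
from h import *
off=.010; n=pose(0,off)[3]; F0=force(10); print(F0.round(2))
while off>.003:
    off-=.001; movel(pose(0,off)[0],max_speed=.03); F=force()-F0
    print(round(off,4),round(F[:2]@n,2))
    if F[:2]@n>1.2: break
np.save("st.npy",np.r_[off,F0])
if F[:2]@n>1.2:
    k=0; pk=0
    while k<0.95:
        k+=.1; p,o,e,n=pose(k,off); movel(p,o,max_speed=.03); F=force()-F0
        print(round(k,2),round(F[:2]@n,2),round(F[:2]@e,2),round(F[2],2))
        pk=max(pk,F[:2]@n)
        if pk>3 and F[:2]@n<.8: break
s=read_state(); print(s["clock"],s["tool_pos"]-pose(k,off)[0])
save(grab_frame("side"),"s2.png",(250,130,390,240),5)
E
```

```text
[ 0.13 -0.01  0.02]
0.009 0.1
0.008 0.28
0.007 0.49
0.006 0.18
0.005 -0.04
0.004 0.05
0.003 0.19Traceback (most recent call last):
  File "<stdin>", line 15, in <module>
NameError: name 'k' is not defined
```

```bash
python3 - <<'E'
from h import *
s=read_state(); print(s["clock"],s["tool_pos"],pose(0,.003)[0])
a=grab_frame("side")["frame"][130:240,250:390]; f=grab_frame("wrist"); b=f["frame"][60:280,180:400]
a=cv2.resize(a,(560,440),interpolation=2); b=cv2.resize(b,(240,440) if 0 else (240,240),interpolation=2)
c=np.zeros((440,800,3),np.uint8); c[:,:560]=a; c[:240,560:]=b
cv2.imwrite("pics/m2.png",c[:,:,::-1])
E
```

```text
19.4833 [0.52748555 0.01549767 0.10697936] [0.52750033 0.01549912 0.107     ]
```

View pics/m2.png

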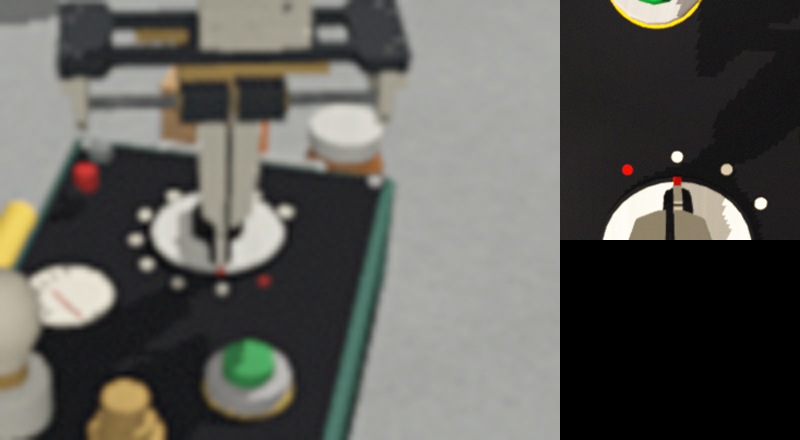

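The side crop and wrist view agree: the dash (677,181) is still at dot 1 and the bar hasn't moved, so the tip isn't where I assumed. I'll find the fingertips from depth.

```bash
python3 - <<'E'
from h import *
print(read_state()["force"])
t=read_state()["tool_pos"]
for c in ("wrist","side","top"):
    f=grab_frame(c); p=pts(f,f["depth"]>0)
    near=np.hypot(*(p[:,:2]-t[:2]).T)<.04
    for z0 in np.arange(.100,.150,.006):
        k=near&(p[:,2]>=z0)&(p[:,2]<z0+.006); q=p[k]
        if len(q): print(c,round(z0,3),len(q),"x",np.percentile(q[:,0],[3,50,97]).round(3),"y",np.percentile(q[:,1],[3,50,97]).round(3))
f=grab_frame("wrist"); save(f,"w3.png",(200,100,360,220),5)
E
```

```text
[0.17853358 0.53672771 0.33106839]
wrist 0.1 648 x [0.498 0.53  0.563] y [-0.008  0.014  0.028]
wrist 0.106 92 x [0.524 0.531 0.537] y [0.023 0.026 0.027]
wrist 0.112 113 x [0.524 0.529 0.537] y [0.022 0.026 0.027]
wrist 0.118 314 x [0.525 0.528 0.537] y [-0.018  0.024  0.027]
wrist 0.124 71 x [0.522 0.528 0.533] y [-0.016  0.024  0.025]
wrist 0.13 272 x [0.517 0.527 0.536] y [0.011 0.025 0.026]
wrist 0.136 323 x [0.514 0.527 0.54 ] y [0.023 0.025 0.026]
wrist 0.142 363 x [0.513 0.526 0.54 ] y [0.023 0.025 0.026]
wrist 0.148 437 x [0.512 0.527 0.541] y [0.023 0.025 0.026]
side 0.1 209 x [0.498 0.528 0.562] y [-0.014  0.009  0.029]
side 0.106 29 x [0.518 0.535 0.55 ] y [-0.007  0.003  0.026]
side 0.112 30 x [0.525 0.542 0.55 ] y [-0.016  0.001  0.026]
side 0.118 19 x [0.526 0.533 0.543] y [-0.003  0.024  0.027]
side 0.124 14 x [0.528 0.533 0.538] y [0.013 0.02  0.025]
side 0.13 13 x [0.522 0.529 0.536] y [0.017 0.024 0.025]
side 0.136 25 x [0.516 0.529 0.54 ] y [0.017 0.024 0.026]
side 0.142 26 x [0.515 0.529 0.543] y [0.023 0.025 0.026]
side 0.148 24 x [0.517 0.529 0.543] y [0.023 0.024 0.026]
top 0.1 22 x [0.493 0.498 0.503] y [-0.007  0.002  0.012]
```

View pics/w3.png

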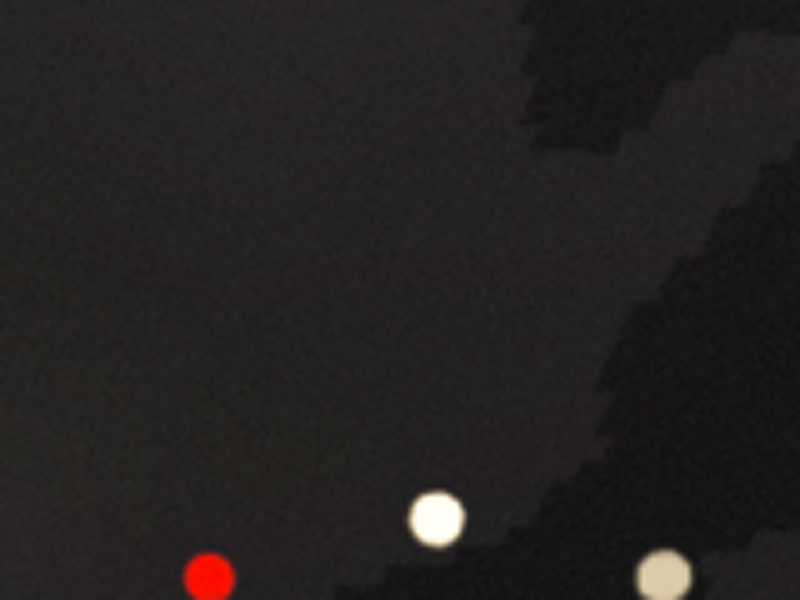

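```bash
python3 - <<'E'
from h import *
movel(pose(0,.028)[0],max_speed=.1)
s=read_state(); t=s["tool_pos"]; print(s["clock"],t)
ims=[]
for c in ("wrist","side"):
    f=grab_frame(c); p=pts(f,f["depth"]>0)
    near=(abs(p[:,0]-t[0])<.020)&(abs(p[:,1]-t[1])<.02)
    for z0 in np.arange(.102,.150,.004):
        k=near&(p[:,2]>=z0)&(p[:,2]<z0+.004); q=p[k]
        if len(q): print(c,round(z0,3),len(q),"x",np.percentile(q[:,0],[3,50,97]).round(4),"y",np.percentile(q[:,1],[3,50,97]).round(4))
    ims.append(f["frame"])
uv=cv2.projectPoints(t[None],f["rvec"],f["tvec"],f["mtx"],None)[0].ravel(); print("tcp px side",uv)
f=grab_frame("wrist");uw=cv2.projectPoints(t[None],f["rvec"],f["tvec"],f["mtx"],None)[0].ravel(); print("tcp px wrist",uw)
def crop(im,u): 
    im=im.copy(); x,y=np.clip(np.int32(u.round()),40,[519,379]); im[int(round(u[1])),int(round(u[0]))]=[255,0,255]
    return cv2.resize(im[y-40:y+40,x-40:x+40],(400,400),interpolation=0)
cv2.imwrite("pics/m3.png",np.hstack([crop(ims[1],uv),crop(ims[0],uw)])[:,:,::-1])
E
```

```text
20.1833 [0.50266541 0.01474659 0.10719241]
wrist 0.102 1 x [0.5224 0.5224 0.5224] y [0.0028 0.0028 0.0028]
wrist 0.106 1 x [0.5225 0.5225 0.5225] y [0.0036 0.0036 0.0036]
wrist 0.11 1 x [0.5226 0.5226 0.5226] y [0.0039 0.0039 0.0039]
wrist 0.126 32 x [0.4964 0.5022 0.5074] y [0.0225 0.0241 0.0246]
wrist 0.13 162 x [0.4941 0.5021 0.5105] y [0.0123 0.0239 0.0248]
wrist 0.134 195 x [0.4905 0.5024 0.5139] y [0.0095 0.0242 0.0248]
wrist 0.138 227 x [0.4882 0.5012 0.5152] y [0.0226 0.0242 0.025 ]
wrist 0.142 240 x [0.4885 0.5019 0.5153] y [0.0226 0.0242 0.025 ]
wrist 0.146 268 x [0.4879 0.5013 0.5159] y [0.0227 0.0242 0.0248]
side 0.102 25 x [0.4975 0.5109 0.5207] y [-0.0035  0.0078  0.0253]
side 0.106 3 x [0.518  0.5203 0.5203] y [-0.003  -0.0026 -0.001 ]
side 0.11 1 x [0.5204 0.5204 0.5204] y [-0.0021 -0.0021 -0.0021]
side 0.114 1 x [0.5205 0.5205 0.5205] y [-0.0014 -0.0014 -0.0014]
side 0.13 6 x [0.4985 0.5038 0.5095] y [0.022  0.0242 0.0253]
side 0.134 13 x [0.4943 0.5028 0.5114] y [0.0212 0.0227 0.0254]
side 0.138 15 x [0.4923 0.5077 0.5161] y [0.0219 0.0236 0.0246]
side 0.142 19 x [0.4904 0.503  0.5182] y [0.0185 0.0231 0.0261]
side 0.146 19 x [0.4918 0.5056 0.5183] y [0.0202 0.0238 0.0267]
tcp px side [316.49418083 191.20889827]
tcp px wrist [280.62312794 252.95970384]
```

View pics/m3.png

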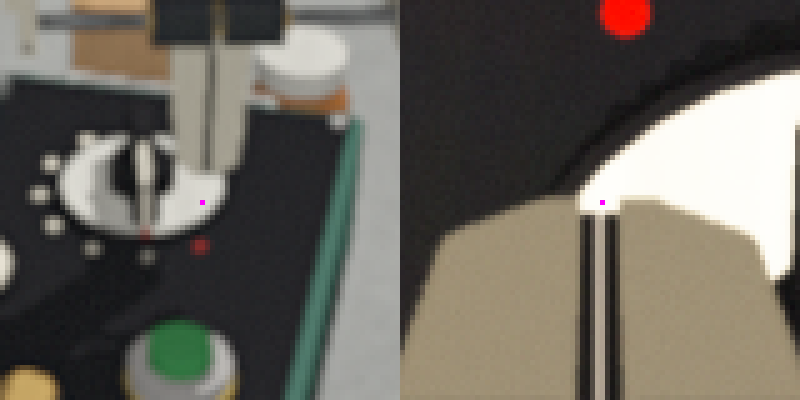

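The depth and the picture agree: the visible tips end at z≈0.126, 19 mm above the reported TCP. The finger therefore passed just over the bar, which hasn't been touched. I'll correct for that offset, lower with force watching, and push the first click.

```bash
sed -i 's/RAD=.027; ZP=0.107/RAD=.029; ZP=0.086/' h.py
python3 - <<'E'
from h import *
movel(pose(0,.040,.107)[0],max_speed=.08); F0=force(8)
for z in (.102,.098,.094,.090,.086):
    movel(pose(0,.040,z)[0],max_speed=.04); F=force(3)-F0
    if F[2]>1.5: print("touch z",z,F); break
F0=force(8); print("F0",F0.round(2)); off=.040; n=pose(0,0)[3]
while off>.012:
    off-=.0015; movel(pose(0,off,z)[0],max_speed=.04); F=force(4)-F0
    if -(F[:2]@n)<0 and F[:2]@n>1.0: break
# finger on +n side: reaction on finger is along +n
print("contact",round(off,4),F.round(2),read_state()["clock"])
np.save("st.npy",np.r_[off,F0])
k=0; pk=0
while k<0.9 and F[:2]@n>1:
    k+=.1; p,o,e,n=pose(k,off); movel(p,o,max_speed=.04); F=force(4)-F0
    print(round(k,2),round(F[:2]@n,2),round(F[:2]@e,2),round(F[2],2))
    pk=max(pk,F[:2]@n)
    if pk>3 and F[:2]@n<1: break
np.save("k.npy",k)
ims=[grab_frame("side")["frame"][145:225,270:370], grab_frame("wrist")["frame"][150:270,230:380]]
cv2.imwrite("pics/m4.png",np.hstack([cv2.resize(i,(400,320),interpolation=2) for i in ims])[:,:,::-1])
print(read_state()["clock"])
E
```

```text
F0 [0.05 0.14 0.06]
contact 0.0205 [-3.84  0.01  2.41] 26.5417
0.1 4.76 0.64 2.92
0.2 4.24 1.11 1.5
0.3 2.21 1.9 0.3
0.4 0.05 -0.31 -0.16
27.9083
```

View pics/m4.png

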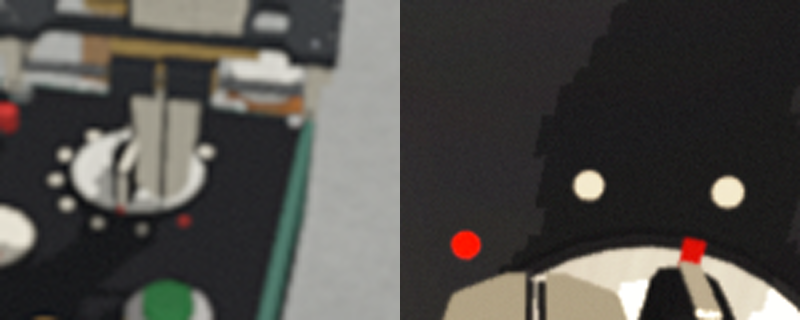

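After the force dropped at k=0.4, the dash (692,250) sits by dot 2 (727,192), so one click is done. Now the other three, stopping at the fourth force drop.

```bash
python3 - <<'E'
from h import *
st=np.load("st.npy"); off,F0=st[0],st[1:]; k=float(np.load("k.npy"))
clicks=1; pk=0; log=[]
while clicks<4 and k<3.72:
    k+= .2 if (pk<1.5 and .35<k%1<.75) else .08
    p,o,e,n=pose(k,off); movel(p,o,max_speed=.04); F=force(3)-F0; f=F[:2]@n
    log.append((round(k,2),round(f,1),round(F[2],1)))
    if np.linalg.norm(F)>14: print("STOP force"); break
    pk=max(pk,f)
    if pk>3 and f<.9: clicks+=1; pk=0; print("snap",clicks,round(k,2))
print(log); np.save("k.npy",k)
p,o,e,n=pose(k,off+.012); movel(p,max_speed=.1)     # finger off the bar
movel([p[0],p[1],.30],max_speed=.2)
f=grab_frame("wrist"); f2=grab_frame("top")
ims=[f["frame"],f2["frame"][150:300,190:390]]
cv2.imwrite("pics/m5.png",np.hstack([cv2.resize(i,(400,300),interpolation=2) for i in ims])[:,:,::-1])
print(read_state()["clock"])
pp=pts(f,f["depth"]>0); q=pp[(np.hypot(*(pp[:,:2]-AX).T)<.05)&(pp[:,2]>.115)&(pp[:,2]<.135)]; w=np.linalg.svd(q[:,:2]-q[:,:2].mean(0),full_matrices=False)[2][0]; print("bar3d",q.mean(0),np.degrees(np.arctan2(w[1],w[0])),len(q))
d=dial(f,AX)[0]; print(np.c_[d[:,:3],np.degrees(np.arctan2(d[:,1]-AX[1],d[:,0]-AX[0])),d[:,3:5]].round(3))
for c in ("wrist","top"):
  for t in ("start_top","mushroom_lamp","test_bulb"):
    g=f if c=="wrist" else f2
    for r in trace(c,t)[:1]:
        p=pts(g,r["region"]); print(c,t,round(r["conf"],2),np.median(p,0).round(4),np.percentile(p,2,axis=0).round(3),np.percentile(p,98,axis=0).round(3))
E
```

```text
snap 2 1.36
snap 3 2.32
snap 4 3.28
[(0.6, np.float64(-0.1), np.float64(0.3)), (0.8, np.float64(-0.5), np.float64(-0.9)), (0.88, np.float64(0.3), np.float64(-0.1)), (0.96, np.float64(1.0), np.float64(0.9)), (1.04, np.float64(4.5), np.float64(2.8)), (1.12, np.float64(4.5), np.float64(2.9)), (1.2, np.float64(3.5), np.float64(1.1)), (1.28, np.float64(1.5), np.float64(-0.5)), (1.36, np.float64(0.4), np.float64(-0.2)), (1.56, np.float64(0.6), np.float64(0.2)), (1.76, np.float64(-0.3), np.float64(-0.0)), (1.84, np.float64(0.1), np.float64(0.1)), (1.92, np.float64(0.5), np.float64(-0.0)), (2.0, np.float64(3.8), np.float64(2.1)), (2.08, np.float64(4.2), np.float64(1.8)), (2.16, np.float64(4.2), np.float64(1.0)), (2.24, np.float64(2.1), np.float64(-0.3)), (2.32, np.float64(-0.1), np.float64(-0.4)), (2.4, np.float64(0.1), np.float64(0.3)), (2.6, np.float64(0.1), np.float64(-0.2)), (2.8, np.float64(-0.1), np.float64(-0.4)), (2.88, np.float64(-0.2), np.float64(0.0)), (2.96, np.float64(3.2), np.float64(0.8)), (3.04, np.float64(5.4), np.float64(1.3)), (3.12, np.float64(4.8), np.float64(-0.1)), (3.
[... 794 characters left out ...]
.21661e+02
   2.15097e+02]
 [ 5.04000e-01  3.20000e-02  2.60000e+01  1.21763e+02  2.05346e+02
   2.35380e+01]
 [ 4.88000e-01 -3.80000e-02  6.10000e+01 -1.48230e+02  2.26852e+02
   2.19984e+02]
 [ 4.72000e-01  1.10000e-02  8.90000e+01  1.59319e+02  1.45236e+02
   1.32180e+02]]
wrist start_top 0.71 [0.5191 0.1235 0.1141] [0.506 0.111 0.106] [0.532 0.137 0.116]
wrist mushroom_lamp 0.85 [0.531  0.2768 0.1393] [0.471 0.253 0.009] [0.583 0.336 0.165]
wrist test_bulb 0.66 [0.6485 0.1359 0.1759] [0.627 0.123 0.098] [0.67  0.162 0.187]
top mushroom_lamp 0.58 [0.5203 0.3158 0.162 ] [0.461 0.257 0.131] [0.589 0.385 0.187]
top test_bulb 0.71 [0.6392 0.1492 0.1796] [0.625 0.134 0.098] [0.665 0.167 0.189]
```

View pics/m5.png

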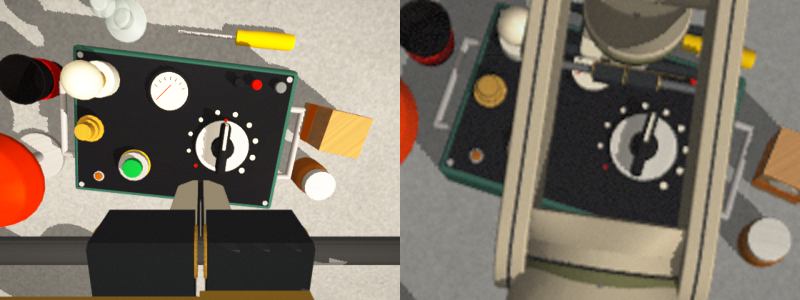

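```bash
python3 - <<'E'
from h import *
f=grab_frame("wrist"); im=f["frame"].astype(int); H,W=im.shape[:2]
uu,vv=np.meshgrid(np.arange(W),np.arange(H)); P=ray(f,np.c_[uu.ravel(),vv.ravel()],.099)[:,:2].reshape(H,W,2)
d=np.hypot(*(P-AX).transpose(2,0,1))
m=(im[:,:,0]>120)&(im[:,:,1]<80)&(d<.047); q=P[m]; c=q.mean(0)-AX; print("dash",len(q),np.degrees(np.arctan2(c[1],c[0])),np.hypot(*c))
P2=ray(f,np.c_[uu.ravel(),vv.ravel()],.124)[:,:2].reshape(H,W,2)
v,u=np.nonzero(d<.075); save(f,"w6.png",(u.min(),v.min(),u.max(),v.max()),4)
pp=pts(f,f["depth"]>0); k=(np.hypot(*(pp[:,:2]-AX).T)<.04)&(pp[:,2]>.121)&(pp[:,2]<.127); q=pp[k]; w=np.linalg.svd(q[:,:2]-q[:,:2].mean(0),full_matrices=False)[2][0]; print("bar",q.mean(0),np.degrees(np.arctan2(w[1],w[0])))
print(read_state()["clock"])
E
```

```text
dash 18 -12.909478494812703 0.040475792760567154
bar [ 0.53339553 -0.01162189  0.12321062] 167.0011782592246
37.9917
```

View pics/w6.png

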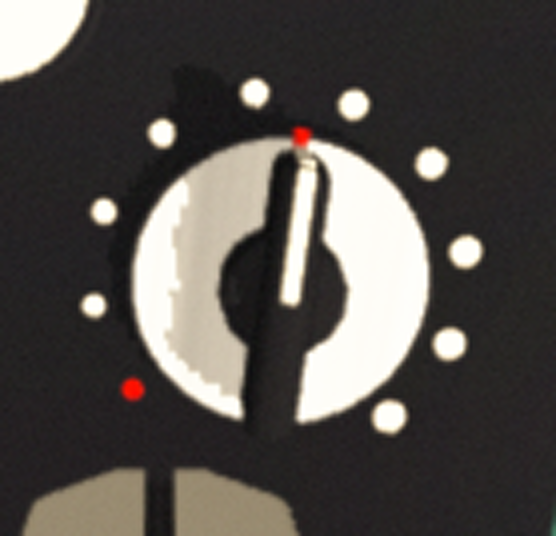

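The dash is at (302,135), midway between dots 4 and 5, i.e. 3.49 clicks. So the zero-force point was the top of the detent, and friction is holding the dial there. It needs a little more push, stopping short of where the bar would be met at click 5.

```bash
cat >> h.py <<'E'
def dash(f):
    im=f["frame"].astype(int); H,W=im.shape[:2]
    uu,vv=np.meshgrid(np.arange(W),np.arange(H)); P=ray(f,np.c_[uu.ravel(),vv.ravel()],.099)[:,:2].reshape(H,W,2)
    d=np.hypot(*(P-AX).transpose(2,0,1)); m=(im[:,:,0]>120)&(im[:,:,1]<80)&(d<.047); c=P[m].mean(0)-AX
    return (np.degrees(PH0)-np.degrees(np.arctan2(c[1],c[0])))/30, m.sum()
E
python3 - <<'E'
from h import *
st=np.load("st.npy"); off=st[0]; k=3.28
p,o,e,n=pose(k,off+.012); movel([p[0],p[1],.12],max_speed=.2); movel(p,max_speed=.06); F0=force(5)
for k in (3.28,3.36,3.43,3.5):
    p,o,e,n=pose(k,off); movel(p,o,max_speed=.04); F=force(3)-F0; print(k,(F[:2]@n).round(2),F[2].round(2))
    if np.linalg.norm(F)>14: break
p=pose(k,off+.012)[0]; movel(p,max_speed=.08); movel([p[0],p[1],.30],max_speed=.25)
f=grab_frame("wrist"); print("clicks",dash(f),read_state()["clock"])
E
```

```text
3.28 0.34 -0.29
3.36 0.04 0.36
3.43 -0.09 0.31
3.5 -0.21 0.13
clicks (np.float64(3.9875079114131187), np.int64(17)) 42.6
```

The dial now reads 3.99 clicks, so it has settled on the fourth. Next is the button.

```bash
python3 - <<'E'
from h import *
b=[.5182,.1245]; o=down(np.radians(45))
reach([*b,.25],o); movel([*b,.125],max_speed=.12); movel([*b,.100],max_speed=.06); F0=force(8)
z=.100; log=[]; 
while z>.083:
    z-=.001; movel([*b,z],max_speed=.03); F=force(3)-F0; log.append((round(z,3),float(F[2].round(1))))
    if F[2]>7.5 or read_state()["clock"]>55: break
print(log,F.round(1))
f=grab_frame("side")
movel([*b,.110],max_speed=.06); movel([*b,.25],max_speed=.2)
g=grab_frame("wrist"); print(read_state()["clock"], dash(g))
for r in trace("wrist","start_top")[:1]: print(np.median(pts(g,r["region"]),0))
cv2.imwrite("pics/m7.png",np.hstack([cv2.resize(i,(400,320),interpolation=2) for i in (f["frame"][140:268,200:360],g["frame"])])[:,:,::-1])
E
```

```text
[(0.099, 0.1), (0.098, 0.2), (0.097, 0.3), (0.096, 0.5), (0.095, -0.1), (0.094, -0.2), (0.093, 1.5), (0.092, 2.0), (0.091, 3.4), (0.09, 2.8), (0.089, 3.4), (0.088, 4.8), (0.087, 5.7), (0.086, 12.2)] [-2.3 -0.7 12.2]
50.9833 (np.float64(4.016316068783059), np.int64(19))
[0.51882181 0.12663983 0.1142735 ]
```

View pics/m7.png

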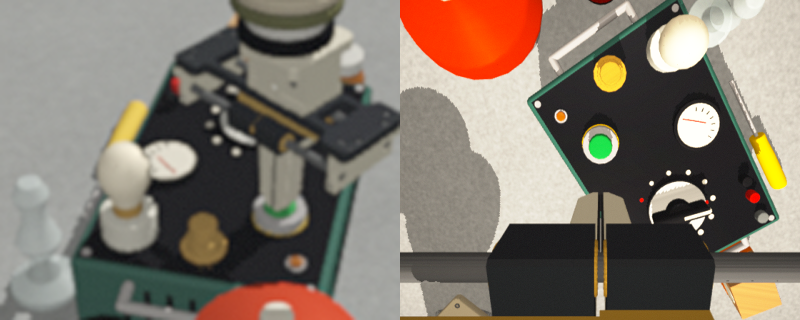

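The left view shows the button pressed, with the body clear of the bulb. The right view shows it up again at (600,146), after the force bottomed out from about 5.7 N to 12 N. The dial reads 4.02 clicks, so I'm handing in.

```bash
python3 -c "
from station import *
print(hand_in())"
```

```text
the job is handed in; nothing more can be done
None
```

The dial was pushed clockwise exactly four clicks, from click 1 to click 5, and the finger was taken off it. Then the green start button was pressed right down and came up again, and the job was handed in with the clock at about 51 s.

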